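Seat a mould insert on its ejector spring and hold it flush

TASK

Stand the loose rectangular steel insert upright in the matching pocket of the mould block, where it comes to rest on the spring-loaded ejector plate and stands proud. Then press the insert's top down with the gripper's fingertips until it is flush with the block's top face, neither proud nor sunk, and finish there: the program ends while still pressing and holding the insert flush, so that a fitter can drive its locking screw. Leave the glue bottle, the tin, the spanner and the spare square block where they are.

Things in the scene. Friction and masses are not known exactly. Their poses are not given: they have to be found in the camera images.
- insert: the core insert: a loose plain steel block 40 (its x) x 26 (its y) x 50 mm (z, upright), about 0.38 kg, with two small dark dots on its top; it starts standing upright on the bench at any yaw. Origin at the centre of its underside. Either way round (half turn) fits the pocket
- insert_top (a point): the centre of the insert's flat top face, 50 mm above its origin, axes as the insert's
- mould_block: the mould block: a fixed steel block 150 (x) x 110 (y) x 70 mm (z) standing on the bench, with one rectangular pocket from its top face, a thin dark line (runner) beside it, and four flat brass-rimmed dark discs near its corners (only surface marks, not holes). Origin at the centre of its underside; yaw varies
- pocket (a point): the centre of the pocket's mouth, level with the block's top face, 70 mm above the bench, 15 mm from the block's centre along its x; axes as the block's. The pocket is 43 mm along x and 29 mm along y (1.5 mm play on each side of the insert), straight walled, its mouth chamfered 3 mm
- ejector (a joint): travel (m, downward) of the spring-loaded brass plate in the pocket: 0 at rest, its top 36 mm below the mouth, so the insert on it stands 14 mm proud; 0.014 with the insert flush; 0.020 at the lower stop, insert 6 mm sunk. Spring 6 N at 0, 11.6 N at flush, 14 N at the stop; with the insert's weight helping, about 8 N holds it flush. Springs back when let go
- glue: bystander: white glue bottle with an orange cap, 34 mm across, 95 mm tall, loose; origin at the centre of its underside
- tin: bystander: tin with a paper label, 72 mm across, 85 mm tall, loose; origin at the centre of its underside
- spare_block: bystander: square steel block 55 x 55 x 40 mm tall, loose, does not fit the pocket; origin at the centre of its underside
- spanner: bystander: steel spanner 160 mm long lying flat along its x on the bench, loose
There are look-alikes about, which are no part of the job. What is shaped like the insert but turquoise is not meant.

How it is judged:
By the outcome, as a careful person would: the job done as asked, in the order asked, and still so for the second after the job is handed in, while the arm keeps its last pose, push and grip.
It also fails if it takes over 48 s, if anything falls off the work surface, if the arm or the gripper's body presses on something with over 40 N, if the wrist force passes 120 N, or if a joint passes its speed limit or range.

ROBOT

A 6-joint arm with a two-finger parallel gripper is mounted at the origin on the work surface. World frame = base frame: x ahead of the robot, y to its left, z up, the work surface at z = 0. Lengths are in m, angles in degrees, forces in N, time in s.
With the tool pointing down it reaches from about 0.375 to 0.75 m from the base axis. Payload 9 kg.
Tool frame: the origin (TCP) lies on the centre line of the jaws, within the pads' length; the fingertips stand 19 mm ahead of it and the grasp point (between the pads) is the TCP; z points along the fingers, y is the line along which they close (so a half turn about z gives the same grasp; the last joint's range is limited). The gripper opens to 85 mm and grips with 20 to 120 N. Pads are 22 mm wide; open, the fingers measure 114 mm over their backs; the gripper's body (76 mm by 85 mm) begins 54 mm behind the grasp point. The pads swing forward as they close: fully open they stand 13 mm farther back than shut.
Start: joints at [60.693, 5.964, 5.575, 89.605, 0, 77.527], TCP at [0.174, 0.574, 0.25] pointing down, gripper open.
Joint ranges: [-171.21, 171.21], [-48.23, 106.86], [-62.78, 66.21], [-105.2, 120.99], [-86.42, 89.51], [-180, 180]. Speed limits (degrees/s): [127.2, 127.2, 147.25, 180, 180, 180].

INTERFACE

Orientations are given as [roll, pitch, yaw] about the fixed x, y, z axes, in that order (R = Rz(yaw) Ry(pitch) Rx(roll)).
In Python, from workcell import ctrl gives the robot as it stands.
- The arm moves only by the tool step_arm, never from a script. Its argument "rows" is text: rows parted by semicolons, each of 5 numbers parted by spaces: the shift along the tool's x, y, z scaled (see below), then the turn about the tool's z scaled (see below), then the closure, from 0 (fully open) to 1 (shut). A call has 1 to 20 rows; each row is the pose to reach, as a shift and turn from the pose commanded when the call began, along the tool's axes at that moment, turning the shorter way round; what a row does not reach only later rows make up. The controller multiplies each number of a shift by 300 mm and each number of a turn by 180 degrees. A row lasts 1/12 s, in which the tool goes at most 41.7 mm and 7.16 degrees, less where a joint would pass 70% of its speed; a pose out of reach is approached as far as the arm can. A call with a number of a shift or a turn outside -1 to 1 is refused whole. A call with a gripper value outside its range is refused whole. The fingers move at their own pace and stop on an object; the grip force is fixed at half the most. Time passes only in rows, so rows that repeat a pose let the fingers close. It gives the time, the measured TCP pose, the force, the opening and the grip force at its end, in the units of the state.
- ctrl.read_state(): the state, without advancing time (a new reading comes with each control period).
- ctrl.snapshot(name): name is "side" or "top"; returns a dict with "image" (420x560x3 uint8, red, green, blue), "K" (3x3 intrinsics, pixels), "origin" and "attitude" of the camera in the world. Camera axes: x right, y up, looking along -z (the intrinsics and any distortion apply to the point x, -y, -z); pixel columns grow to the right and rows downward; lengths in m; the calibration is good to about 2 mm. A picture is of the moment at which its call begins. There is no depth.
- ctrl.hand_in(): hands the job in; it is judged then, once.
Trained networks look in a picture, given as the dict that the camera call returned (one of the last four; its "shot" number tells which), for a name from the list of things; names that differ only in an ending like _2 or _b are one class to them, and where a whole thing is asked for, a point or a joint stands for the part that bears it (a point fixed in the world has none). Each returns a list of dicts, best first, with "p" (0 to 1); they miss things now and then, are a little off and sometimes report something else, mostly with a low value. They report only what shows in the picture. A call takes as long as a camera call. They do not tell look-alikes from the thing itself.
- ctrl.regions_of(picture, name): "mask" (420x560 bool, what is visible of it) and "point" ([column, row] in pixels, amid what is visible of it).
The state is a dict: "clock": time; "qpos": joint angles; "qd": joint speeds; "tau": joint torques, N m; "position": TCP position; "orientation": TCP orientation; "force": force on the tool from outside, world axes, zero at the start; "ft_torque": the same for the moment, N m; "opening": finger opening in m; "gripper_force": force on a finger pad.
Only numpy, scipy, OpenCV 4.12 (cv2) and the standard library are available. Lean on these libraries where they do the work, as an engineer would, in place of code of your own. Each camera call takes 0.05 s, during which the arm holds its last target. There are 200 camera calls.

## Working session

There is one attempt and no reset: what is moved stays moved. The work goes in short steps, Python scripts to look and compute and a tool call to move; the robot and the scene stay as the last step left them, time stands still between calls to the robot, and variables do not carry over. Pictures are saved under pics/ and viewed, at most 10 in all, crops included, and the job is handed in when it is done.

Besides the shell and the picture viewer there is one more tool, called after ">>>" in YAML: its name, and indented under it one key for each argument. step_arm: Moves the arm, as the interface text tells. Shifts and turns lie within -1 to 1; 1 stands for 300 mm of shift or 180 degrees of turn. Its arguments: {"type":"object","properties":{"rows":{"type":"string"}},"required":["rows"]}

```bash
mkdir -p pics; cat > h.py <<'E'
import numpy as np, cv2
from workcell import ctrl
from scipy.spatial.transform import Rotation as R
def att(s):
    a=np.array(s["attitude"],float)
    return a if a.shape==(3,3) else (R.from_euler('xyz',a,degrees=True).as_matrix() if a.size==3 else None)
def ray(s,px,z):
    K=np.array(s["K"]); d=np.linalg.inv(K)@[px[0],px[1],1]; d=att(s)@(d*[1,-1,-1]); o=np.array(s["origin"])
    return o+d*(z-o[2])/d[2]
def proj(s,P):
    c=(np.atleast_2d(P)-np.array(s["origin"]))@att(s)*[1,-1,-1]; u=c@np.array(s["K"]).T
    return u[:,:2]/u[:,2:]
E
python3 - <<'E'
from h import *
ims=[]
for n in("top","side"):
    s=ctrl.snapshot(n); print(n,{k:v for k,v in s.items() if k!="image"}); cv2.imwrite(f"pics/{n}0.png",s["image"][:,:,::-1])
    for o in("insert","mould_block","pocket","glue","tin","spare_block","spanner"):
        try:
            for r in ctrl.regions_of(s,o)[:4]:
                rc=cv2.minAreaRect(np.argwhere(r["mask"])[:,::-1].astype(np.float32)); print(o,round(r["p"],2),np.round(r["point"]),np.round(rc[0]),np.round(rc[1]),round(rc[2],1))
        except Exception as e: print(o,e)
print(ctrl.read_state())
E
```

```text
top {'K': array([[514.93864797,   0.        , 274.57892283],
       [  0.        , 514.93864797, 210.56873791],
       [  0.        ,   0.        ,   1.        ]]), 'origin': array([ 0.47520016, -0.08957289,  1.13394151]), 'attitude': array([  8.31529578,  -0.2005229 , -89.53284124]), 'shot': 1}
insert 0.75 [318. 248.] [317. 247.] [20. 14.] 90.0
insert 0.69 [291. 280.] [296. 279.] [14. 21.] 36.0
insert 0.6 [324. 209.] [324. 209.] [18. 13.] 45.0
insert 0.59 [358. 234.] [358. 236.] [19. 16.] 74.1
mould_block 0.81 [157. 255.] [154. 256.] [74. 60.] 74.1
glue 0.78 [209. 158.] [210. 156.] [22. 16.] 63.4
glue 0.56 [316. 246.] [317. 248.] [19. 14.] 90.0
tin 0.9 [282. 165.] [280. 164.] [38. 33.] 90.0
spare_block 0.82 [403. 258.] [407. 256.] [30. 28.] 18.4
spanner 0.6 [228. 260.] [228. 259.] [72. 18.] 90.0
side {'K': array([[437.64336676,   0.        , 276.56637499],
       [  0.        , 437.64336676, 211.21140689],
       [  0.        ,   0.        ,   1.        ]]), 'origin': array([0.2694289 , 0.44724637, 0.655865  ]), 'attitude': array([  48.0345747 ,    0.27254007, -146.88981154]), 'shot
[... 540 characters left out ...]
. 201.] [236. 201.] [50. 34.] 84.3
{'clock': 0.8, 'qpos': array([ 6.06928537e+01,  5.96550049e+00,  5.57303283e+00,  8.96043896e+01,
       -3.96780378e-04,  7.75267868e+01]), 'qd': array([ 0.01477535,  0.11732488, -0.01742277, -0.03360508, -0.0572905 ,
        0.08282422]), 'tau': array([ 3.67891880e-04, -5.56713760e+01,  5.03747356e+01,  6.23641290e-05,
       -1.80590928e-04,  1.50945641e-05]), 'position': array([0.17376079, 0.57430829, 0.25030261]), 'orientation': array([1.79997017e+02, 1.06620036e-03, 1.63166067e+02]), 'force': array([ 0.46566613,  0.77246415, -0.11561189]), 'ft_torque': array([-0.01928964,  0.00430635, -0.02861978]), 'gripper_force': 0.0, 'opening': 0.0854792268120179}
```

View pics/top0.png

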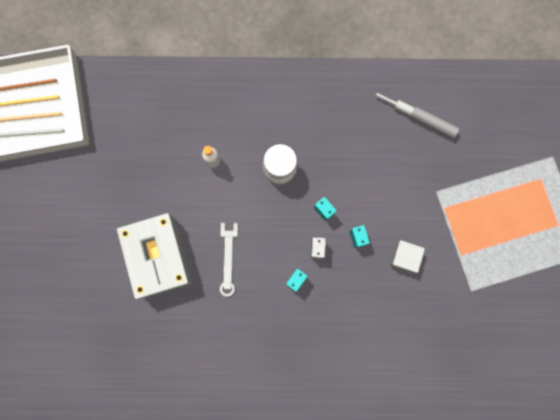

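View pics/side0.png

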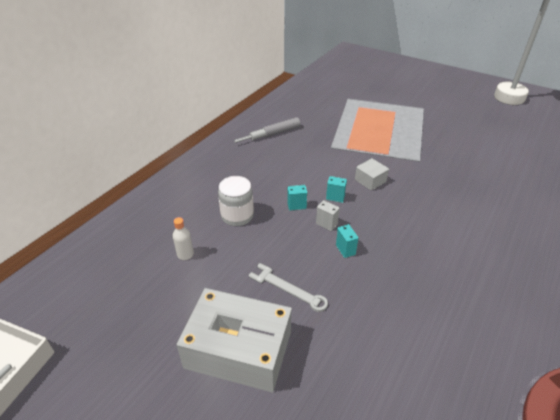

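Four insert-shaped things show in the top view. Those at (297,280), (326,208) and (361,236) are turquoise and the one at (318,247) is bare steel. The steel one with two dots fits, and I'll confirm it in a crop. The mould block is at (153,256), with its pocket at (151,248) and its runner pointing to (158,283).

```bash
cat > fit.py <<'E'
from h import *
from scipy.optimize import minimize
def box(p,dx,dy,h):
    c=np.array([[a*dx/2,b*dy/2] for a,b in((1,1),(-1,1),(-1,-1),(1,-1))]); t=p[2]
    c=c@np.array([[np.cos(t),np.sin(t)],[-np.sin(t),np.cos(t)]])+p[:2]
    return np.vstack([np.c_[c,np.zeros(4)],np.c_[c,np.full(4,h)]])
def seg(s,pt,r,col):
    im=s["image"]; x0,y0=int(pt[0]-r),int(pt[1]-r); hsv=cv2.cvtColor(im,cv2.COLOR_RGB2HSV)
    m=((hsv[...,2]>100)&((hsv[...,1]>120) if col else (hsv[...,1]<70))).astype(np.uint8)
    w=np.zeros_like(m); w[max(y0,0):y0+2*r,max(x0,0):x0+2*r]=1; m*=w
    n,l,st,_=cv2.connectedComponentsWithStats(m); 
    k=1+np.argmax(st[1:,4]); c,_=cv2.findContours((l==k).astype(np.uint8),0,2)
    o=np.zeros_like(m); cv2.fillPoly(o,[cv2.convexHull(max(c,key=len))],1); return o
def fit(sh,ms,dims,p0):
    S=8
    def cost(p):
        e=0
        for s,m in zip(sh,ms):
            q=cv2.convexHull(proj(s,box(p,*dims)).astype(np.float32)); x,y,w,h=cv2.boundingRect(np.argwhere(m)[:,::-1].astype(np.int32)); x-=15;y-=15;w+=30;h+=30
            big=np.zeros((h*4,w*4),np.uint8); cv2.fillPoly(big,[np.round(((q[:,0]-[x,y]+.5)*4-.5)*16).astype(np.int32)],255,shift=4)
            a=cv2.resize(big,(w,h),interpolation=cv2.INTER_AREA)/255.
            e+=np.abs(a-m[y:y+h,x:x+w]).sum()/m.sum()
        return e
    best=None
    for t in np.radians(np.arange(0,180,20)):
        i=np.array([p0[0],p0[1],t]); r=minimize(cost,i,method="Nelder-Mead",options=dict(initial_simplex=[i,i+[.01,0,0],i+[0,.01,0],i+[0,0,.25]],maxiter=150))
        if best is None or r.fun<best.fun: best=r
    return best
E
python3 - <<'E'
from fit import *
sh=[ctrl.snapshot("top"),ctrl.snapshot("side")]
T={"ins":((318,247),(328,215),13,16,0,(.04,.026,.05)),"t1":((297,280),(347,241),16,22,1,(.04,.026,.05)),"t2":((326,208),(297,198),16,20,1,(.04,.026,.05)),"t3":((361,236),(337,189),16,18,1,(.04,.026,.05)),"blk":((153,256),(236,338),50,70,0,(.15,.11,.07))}
V=[s["image"].copy() for s in sh]; V=[cv2.resize(v,None,fx=3,fy=3,interpolation=cv2.INTER_CUBIC) for v in V]
for n,(a,b,ra,rb,c,d) in T.items():
    ms=[seg(sh[0],a,ra,c),seg(sh[1],b,rb,c)]; p0=ray(sh[0],a,d[2]*.7)[:2]
    for nm,S,M in(("both",sh,ms),("top",sh[:1],ms[:1]),("side",sh[1:],ms[1:])):
        r=fit(S,M,d,p0); print(n,nm,np.round(r.x[:2],4),round(np.degrees(r.x[2]),1),round(r.fun,3))
        if nm=="both":
            for s,v in zip(sh,V):
                q=proj(s,box(r.x,*d)); q=(q+.5)*3
                cv2.polylines(v,[np.round(q[4:]).astype(np.int32)],1,(255,0,0)); cv2.polylines(v,[np.round(q[:4]).astype(np.int32)],1,(255,255,0))
                if n=="blk":
                    t=r.x[2]
                    for sg,cc in((1,(0,0,255)),(-1,(255,0,255))):
                        g=[*(r.x[:2]+sg*.015*np.array([np.cos(t),np.sin(t)])),t]
                        cv2.polylines(v,[np.round((proj(s,box(g,.043,.029,.07)[4:])+.5)*3).astype(np.int32)],1,cc)
for n,px,z in(("spare",(408,257),.03),("tin",(281,162),.085),("glue",(209,151),.095)): print(n,ray(sh[0],px,z))
a=V[0][560:960,300:1160][:, :]; a=np.hstack([V[0][600:930,330:600],V[0][600:930,800:1130]]); b=np.hstack([V[1][860:1160,520:900],V[1][540:840,850:1130]])
w=800; out=np.zeros((a.shape[0]+b.shape[0],max(a.shape[1],b.shape[1]),3),np.uint8); out[:a.shape[0],:a.shape[1]]=a; out[a.shape[0]:,:b.shape[1]]=b
k=min(1,600/out.shape[0]); cv2.imwrite("pics/fit0.png",cv2.resize(out,None,fx=k,fy=k,interpolation=cv2.INTER_AREA)[:,:,::-1])
E
```

```text
ins both [ 0.5617 -0.1859] 177.1 0.943
ins top [ 0.5619 -0.1887] 182.8 0.524
ins side [ 0.5613 -0.184 ] 58.5 0.412
t1 both [ 0.4886 -0.1392] 140.9 0.183
t1 top [ 0.4884 -0.139 ] 143.3 0.077
t1 side [ 0.489  -0.1402] 137.8 0.079
t2 both [ 0.6431 -0.2022] 34.7 0.322
t2 top [ 0.6432 -0.2016] 44.6 0.191
t2 side [ 0.6429 -0.2023] 32.9 0.095
t3 both [ 0.5826 -0.2762] 19.4 0.249
t3 top [ 0.5827 -0.2759] 12.0 0.13
t3 side [ 0.5828 -0.2758] 22.6 0.092Traceback (most recent call last):
  File "<stdin>", line 8, in <module>
  File "fit.py", line 26, in fit
    i=np.array([p0[0],p0[1],t]); r=minimize(cost,i,method="Nelder-Mead",options=dict(initial_simplex=[i,i+[.01,0,0],i+[0,.01,0],i+[0,0,.25]],maxiter=150))
                                   ~~~~~~~~^^^^^^^^^^^^^^^^^^^^^^^^^^^^^^^^^^^^^^^^^^^^^^^^^^^^^^^^^^^^^^^^^^^^^^^^^^^^^^^^^^^^^^^^^^^^^^^^^^^^^^^^^^^^^^^
    res = _minimize_neldermead(fun, x0, args, callback, bounds=bounds,
                               **options)
    fsim[k] = func(sim[k])
              ~~~~^^^^^^^^
    fx = function(np.copy(x), *(wrapper_args + args))
  File "fit.py", line 22, in cost
    e+=np.abs(a-m[y:y+h,x:x+w]).sum()/m.sum()
              ~^~~~~~~~~~~~~~~
ValueError: operands could not be broadcast together with shapes (170,170) (167,170)
```

```bash
sed -i 's/def seg(s,pt,r,col):/def seg(s,pt,r,col,th=95):/; s/hsv\[...,2\]>100/hsv[...,2]>th/; s/e+=np.abs/a=a[:m.shape[0]-y,:m.shape[1]-x]; e+=np.abs/' fit.py
cat > run1.py <<'E'
from fit import *
sh=[ctrl.snapshot("top"),ctrl.snapshot("side")]
for s,p in zip(sh,((318,247),(328,215))):
    print(s["image"][p[1]-14:p[1]+15:2,p[0]-14:p[0]+15:2].max(2))
T={"ins":((318,247),(328,215),14,17,0,(.04,.026,.05)),"blk":((153,256),(236,338),50,68,0,(.15,.11,.07))}
V=[cv2.resize(s["image"],None,fx=3,fy=3,interpolation=cv2.INTER_CUBIC) for s in sh]
for n,(a,b,ra,rb,c,d) in T.items():
    ms=[seg(sh[0],a,ra,c),seg(sh[1],b,rb,c)]; p0=ray(sh[0],a,d[2]*.7)[:2]
    for nm,S,M in(("both",sh,ms),("top",sh[:1],ms[:1]),("side",sh[1:],ms[1:])):
        r=fit(S,M,d,p0); print(n,nm,np.round(r.x[:2],4),round(np.degrees(r.x[2]),1),round(r.fun,3))
        if nm=="both":
            for s,v,m in zip(sh,V,ms):
                q=(proj(s,box(r.x,*d))+.5)*3
                cs,_=cv2.findContours(cv2.resize(m,None,fx=3,fy=3,interpolation=0),0,2); cv2.drawContours(v,cs,-1,(0,255,0),1)
                cv2.polylines(v,[np.round(q[4:]).astype(np.int32)],1,(255,0,0)); cv2.polylines(v,[np.round(q[:4]).astype(np.int32)],1,(255,255,0))
                if n=="blk":
                    t=r.x[2]
                    for sg,cc in((1,(0,0,255)),(-1,(255,0,255))):
                        g=[*(r.x[:2]+sg*.015*np.array([np.cos(t),np.sin(t)])),t]
                        cv2.polylines(v,[np.round((proj(s,box(g,.043,.029,.07)[4:])+.5)*3).astype(np.int32)],1,cc)
for n,px,z in(("spare",(408,257),.03),("tin",(281,162),.085),("glue",(209,151),.095)): print(n,ray(sh[0],px,z))
a=np.hstack([V[0][610:910,330:590],V[0][610:910,800:1130]]); b=np.hstack([V[1][860:1160,520:900],V[1][540:840,850:1130]])
out=np.zeros((600,max(a.shape[1],b.shape[1]),3),np.uint8); out[:300,:a.shape[1]]=a; out[300:,:b.shape[1]]=b
cv2.imwrite("pics/fit0.png",out[:,:,::-1])
E
python3 run1.py
```

```text
[[123 123 122 122 122 124 124 124 124 123 124 124 123 123 124]
 [122 122 122 122 122 123 122 122 121 121 121 121 121 121 122]
 [123 123 123 123 139 172 165 166 168 154 143 124 122 122 122]
 [125 125 124 122 166 237 235 206 224 233 216 129 125 124 125]
 [125 125 126 121 160 238 236 155 183 238 224 131 123 124 123]
 [124 124 123 121 167 240 241 228 231 239 225 129 122 122 123]
 [124 124 123 120 172 239 240 239 239 240 221 106 109 121 122]
 [122 122 123 118 175 238 239 240 242 242 201  93  86 108 120]
 [125 125 124 118 184 238 241 243 243 242 193  92  82  88 110]
 [124 123 123 117 194 240 240 230 240 241 185  89  82  82  95]
 [125 125 124 119 208 242 223 135 225 242 178  86  82  83  99]
 [125 126 125 123 210 232 226 208 235 240 172  86  83  84 111]
 [124 124 123 112 112 126 139 158 167 165 119  84  82  83 111]
 [124 124 124 120 100  88  87  87  86  85  83  83  81  83 110]
 [123 123 122 122 118  99  86  84  83  82  82  81  80  82 109]]
[[ 92  95 120 127 173 191 159 137 127 119 124 135 131 130 136]
 [ 86  83 120 172 176 189 204 202 175 139 126 124 122 121 128]
 [ 83  86 173 204 167 181 20
[... 440 characters left out ...]
42 143 145 135 116 114  90  94 103]
 [123 136 142 145 145 142 143 144 146 129 115 114  90  86  84]
 [122 135 142 143 144 142 141 144 146 129 115 112  91  82  83]
 [124 125 129 134 141 142 141 144 145 126 119 104  86  94 107]
 [125 124 122 120 122 131 138 145 143 122 106  91 152 179 191]
 [125 124 123 121 123 123 121 140 143 112  91  94 172 205 203]]
ins both [ 0.5581 -0.1846] 172.4 1.067
ins top [ 0.5617 -0.1889] 10.2 0.583
ins side [ 0.5528 -0.1845] 54.2 0.472
blk both [0.5234 0.1867] 202.2 1.042
blk top [0.5166 0.2012] 182.2 0.529
blk side [0.526  0.1978] 32.6 0.505
spare [ 0.53861752 -0.37850196  0.03      ]
tin [ 0.73111543 -0.10456228  0.085     ]
glue [0.75070011 0.0449988  0.095     ]
```

View pics/fit0.png

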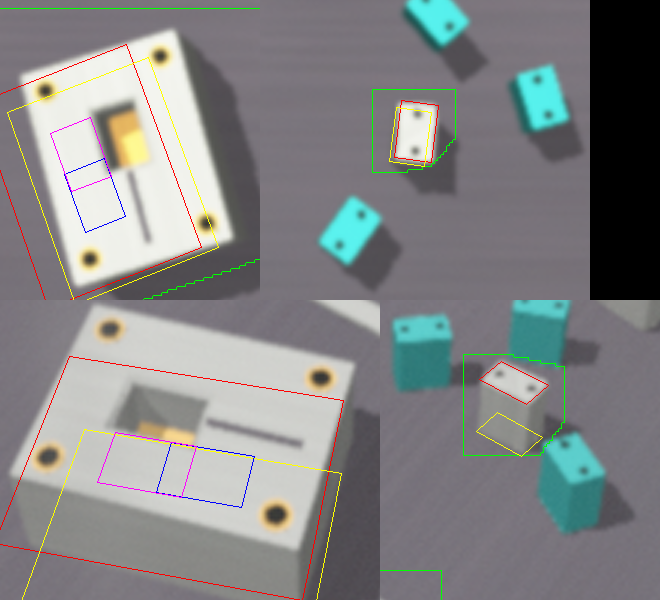

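The crop confirms the steel insert with two dots at the centre, at (318,247) in the top view, among three turquoise look-alikes. My segmentation threshold was below the bench brightness, so I'll refit on the bright top faces alone.

```bash
cat > fit2.py <<'E'
from fit import *
import fit as F
_b=F.box
def topq(p,dx,dy,h): return _b(p,dx,dy,h)[4:]
F.box=topq; box=topq
E
cat > run2.py <<'E'
from fit2 import *
sh=[ctrl.snapshot("top"),ctrl.snapshot("side")]
T={"ins":((318,247),(328,205),15,20,0,(.04,.026,.05),180,172),"blk":((153,256),(236,330),52,75,0,(.15,.11,.07),180,172)}
V=[cv2.resize(s["image"],None,fx=3,fy=3,interpolation=cv2.INTER_CUBIC) for s in sh]
for n,(a,b,ra,rb,c,d,ta,tb) in T.items():
    ms=[seg(sh[0],a,ra,c,ta),seg(sh[1],b,rb,c,tb)]; p0=ray(sh[0],a,d[2])[:2]
    for nm,S,M in(("both",sh,ms),("top",sh[:1],ms[:1]),("side",sh[1:],ms[1:])):
        r=fit(S,M,d,p0); print(n,nm,np.round(r.x[:2],4),round(np.degrees(r.x[2]),1),round(r.fun,3))
        if nm=="both":
            for s,v,m in zip(sh,V,ms):
                q=(proj(s,box(r.x,*d))+.5)*3
                cv2.polylines(v,[np.round(q).astype(np.int32)],1,(255,0,0))
                if n=="blk":
                    t=r.x[2]
                    for sg,cc in((1,(0,0,255)),(-1,(255,0,255))):
                        g=[*(r.x[:2]+sg*.015*np.array([np.cos(t),np.sin(t)])),t]
                        cv2.polylines(v,[np.round((proj(s,box(g,.043,.029,.07))+.5)*3).astype(np.int32)],1,cc)
a=np.hstack([V[0][610:910,330:590],V[0][610:910,800:1130]]); b=np.hstack([V[1][860:1160,520:900],V[1][540:840,850:1130]])
out=np.zeros((600,max(a.shape[1],b.shape[1]),3),np.uint8); out[:300,:a.shape[1]]=a; out[300:,:b.shape[1]]=b
cv2.imwrite("pics/fit1.png",out[:,:,::-1])
E
python3 run2.py
```

```text
ins both [ 0.5573 -0.1844] 178.3 0.176
ins top [ 0.557  -0.1843] -1.8 0.054
ins side [ 0.5575 -0.1848] 177.1 0.106
blk both [0.5361 0.1601] 17.7 0.059
blk top [0.5364 0.1609] 17.5 0.036
blk side [0.5364 0.1597] 197.7 0.019
```

View pics/fit1.png

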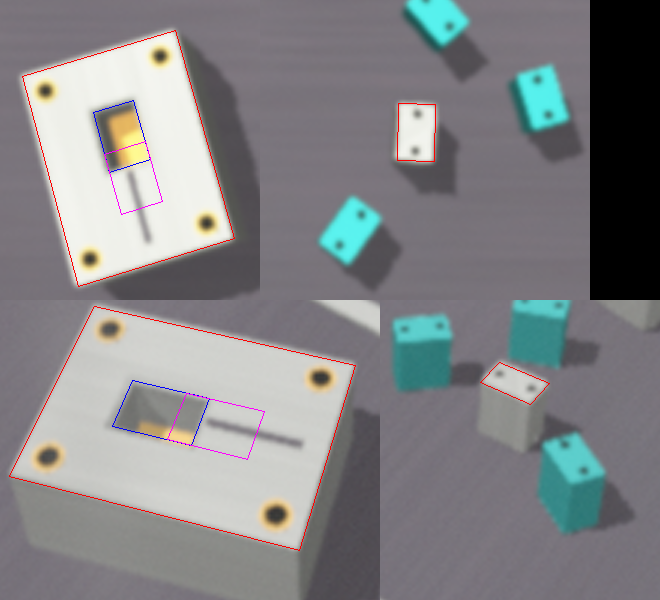

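The fit lines up well. Insert: (0.557, -0.1845), yaw -2°. Block yaw: 17.6°. Pocket: (0.5506, 0.1645), the blue outline, which matches the real pocket. Now moving towards the insert.

>>> step_arm:
  rows: "-0.98 -1 0 0 0.3;-0.98 -1 0 0 0.3;-0.98 -1 0 0 0.3;-0.98 -1 0 0 0.3;-0.98 -1 0 0 0.3;-0.98 -1 0 0 0.3;-0.98 -1 0 0 0.3;-0.98 -1 0 0 0.3;-0.98 -1 0 0 0.3;-0.98 -1 0 0 0.3;-0.98 -1 0 0 0.3"

```text
clock: 2.02
position: [0.371, 0.1969, 0.2503]
orientation: [-179.9, 0.1, 162.8]
force: [0.1, 0.8, -0.5]
opening: 0.0597
gripper_force: 0.0
```

```bash
cat >> h.py <<'E'
def go(x,y,z,yaw):
    s=ctrl.read_state(); p=np.array(s["position"]); r=R.from_euler('xyz',s["orientation"],degrees=True)
    d=r.inv().apply(np.array([x,y,z])-p); dy=(yaw-s["orientation"][2]+180)%360-180
    print("t",round(s["clock"],2),"pos",p.round(4),"rpy",np.round(s["orientation"],2),"F",np.round(s["force"],1),"open",round(s["opening"],4),"gf",round(s["gripper_force"],1))
    print("shift",(d/.3).round(4),"turn",round(-dy/180,4))
E
python3 -c "
from h import *
go(.5573,-.1845,.12,178)"
```

```text
t 2.02 pos [0.371  0.1969 0.2503] rpy [-1.7994e+02  1.1000e-01  1.6279e+02] F [ 0.1  0.8 -0.5] open 0.0597 gf 0.0
shift [-0.9686 -1.0302  0.4373] turn -0.0845
```

>>> step_arm:
  rows: "-0.97 -1 0.3 -0.08 0.3;-0.97 -1 0.3 -0.08 0.3;-0.97 -1 0.3 -0.08 0.3;-0.97 -1 0.3 -0.08 0.3;-0.97 -1 0.3 -0.08 0.3;-0.97 -1 0.3 -0.08 0.3;-0.97 -1 0.3 -0.08 0.3;-0.97 -1 0.3 -0.08 0.3;-0.97 -1 0.3 -0.08 0.3;-0.97 -1 0.3 -0.08 0.3;-0.97 -1 0.3 -0.08 0.3;-0.97 -1 0.3 -0.08 0.3;-0.97 -1 0.3 -0.08 0.3;-0.97 -1 0.3 -0.08 0.3"

```text
clock: 3.18
position: [0.5597, -0.1689, 0.1603]
orientation: [180.0, -0.0, 177.6]
force: [-0.1, 0.7, 0.5]
opening: 0.0594
gripper_force: 0.0
```

```bash
python3 -c "
from h import *
go(.5573,-.1845,.049,178)"
```

```text
t 3.18 pos [ 0.5597 -0.1689  0.1603] rpy [ 1.7997e+02 -2.0000e-02  1.7756e+02] F [-0.1  0.7  0.5] open 0.0594 gf 0.0
shift [ 0.0057 -0.0524  0.3711] turn -0.0024
```

>>> step_arm:
  rows: "0.0057 -0.0524 0.05 -0.002 0.3;0.0057 -0.0524 0.1 -0.002 0.3;0.0057 -0.0524 0.17 -0.002 0.3;0.0057 -0.0524 0.24 -0.002 0.3;0.0057 -0.0524 0.3 -0.002 0.3;0.0057 -0.0524 0.35 -0.002 0.3;0.0057 -0.0524 0.371 -0.002 0.3;0.0057 -0.0524 0.371 -0.002 0.3;0.0057 -0.0524 0.371 -0.002 0.3;0.0057 -0.0524 0.371 -0.002 0.6;0.0057 -0.0524 0.371 -0.002 1;0.0057 -0.0524 0.371 -0.002 1;0.0057 -0.0524 0.371 -0.002 1;0.0057 -0.0524 0.371 -0.002 1;0.0057 -0.0524 0.371 -0.002 1;0.0057 -0.0524 0.371 -0.002 1"

```text
clock: 4.52
position: [0.5585, -0.1855, 0.0505]
orientation: [-179.9, 0.1, 177.9]
force: [0.1, -0.3, 6.7]
opening: 0.0248
gripper_force: 60.4
```

```bash
python3 -c "
from h import *
go(.5573,-.1845,.15,178)"
```

```text
t 4.52 pos [ 0.5585 -0.1855  0.0505] rpy [-1.7995e+02  1.2000e-01  1.7792e+02] F [ 0.1 -0.3  6.7] open 0.0248 gf 60.4
shift [ 0.0033  0.003  -0.3318] turn -0.0004
```

>>> step_arm:
  rows: "0 0 -0.05 0 1;0 0 -0.12 0 1;0 0 -0.22 0 1;0 0 -0.32 0 1;0 0 -0.4 0 1;0 0.1 -0.4 0 1;0 0.2 -0.4 0 1;0 0.3 -0.4 -0.03 1;0 0.4 -0.4 -0.05 1;0 0.5 -0.4 -0.07 1;0 0.6 -0.4 -0.08 1;0 0.7 -0.4 -0.09 1;0 0.8 -0.4 -0.1 1;0 0.85 -0.4 -0.109 1;0 0.85 -0.4 -0.109 1;0 0.85 -0.4 -0.109 1"

```text
clock: 5.85
position: [0.5663, 0.0706, 0.1685]
orientation: [180.0, -0.1, -162.4]
force: [0.2, -0.2, -4.7]
opening: 0.0249
gripper_force: 60.0
```

```bash
python3 -c "
from h import *
go(.5506,.1645,.145,197.6)"
```

```text
t 5.85 pos [0.5663 0.0706 0.1685] rpy [ 1.7998e+02 -6.0000e-02 -1.6237e+02] F [ 0.2 -0.2 -4.7] open 0.0249 gf 60.0
shift [-0.0449  0.3142  0.0783] turn 0.0002
```

>>> step_arm:
  rows: "-0.02 0.1 0 0 1;-0.04 0.2 0 0 1;-0.048 0.28 0.03 0 1;-0.048 0.314 0.06 0 1;-0.048 0.314 0.078 0 1;-0.048 0.314 0.078 0 1;-0.048 0.314 0.078 0 1;-0.048 0.314 0.078 0 1;-0.048 0.314 0.078 0 1"

```text
clock: 6.6
position: [0.5528, 0.1629, 0.1462]
orientation: [-180.0, 0.0, -162.5]
force: [-0.4, 0.3, -4.3]
opening: 0.0246
gripper_force: 60.4
```

```bash
python3 - <<'E'
from fit import *
go(.5517,.1649,.095,197.6)
sh=[ctrl.snapshot("top"),ctrl.snapshot("side")]
st=ctrl.read_state(); p=np.array(st["position"]); t=np.radians(197.6); off=.0012*np.array([np.cos(t),np.sin(t)])
out=[]
for s in sh:
    v=cv2.resize(s["image"],None,fx=4,fy=4,interpolation=cv2.INTER_CUBIC)
    b=box([*(p[:2]+off),t],.04,.026,.05)+[0,0,p[2]-.0505]; q=((proj(s,b)+.5)*4).round().astype(np.int32)
    cv2.polylines(v,[q[:4]],1,(255,0,0)); cv2.polylines(v,[q[4:]],1,(255,255,0))
    pk=box([.5506,.1645,t],.043,.029,.07)[4:]; cv2.polylines(v,[((proj(s,pk)+.5)*4).round().astype(np.int32)],1,(0,0,255))
    c=q.mean(0).astype(int); out.append(v[max(c[1]-280,0):,max(c[0]-200,0):][:560,:400])
cv2.imwrite("pics/hold.png",np.hstack(out)[:,:,::-1])
E
```

```text
t 6.6 pos [0.5528 0.1629 0.1462] rpy [-1.7998e+02  5.0000e-02 -1.6254e+02] F [-0.4  0.3 -4.3] open 0.0246 gf 60.4
shift [0.0015 0.0074 0.1706] turn -0.0008
```

View pics/hold.png

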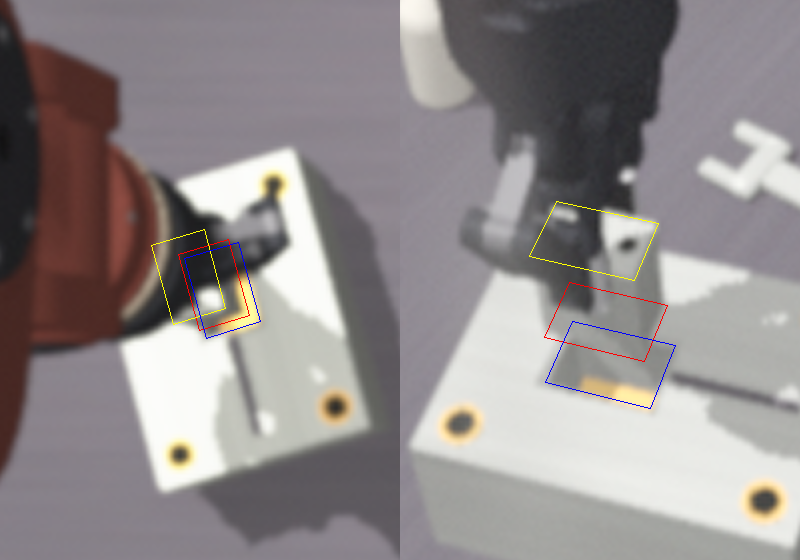

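The top view shows the insert held over the pocket. In the side view its bottom-right corner, near (660,315), matches the predicted red outline. Next I'll trim the position and settle just above the mouth.

>>> step_arm:
  rows: "0.0015 0.007 0.03 0 1;0.0015 0.007 0.06 0 1;0.0015 0.007 0.06 0 1;0.0015 0.007 0.06 0 1;0.0015 0.007 0.06 0 1;0.0015 0.007 0.06 0 1"

```text
clock: 7.2
position: [0.5512, 0.1659, 0.1279]
orientation: [-180.0, 0.0, -162.4]
force: [0.2, 0.2, -4.0]
opening: 0.0247
gripper_force: 60.4
```

```bash
python3 - <<'E'
from h import *
for i in range(3):
    go(.5517,.1649,.094,197.6); ctrl.snapshot("side")
go(.5517,.1649,.094,197.6)
E
```

```text
t 7.2 pos [0.5512 0.1659 0.1279] rpy [-1.8000e+02  3.0000e-02 -1.6245e+02] F [ 0.2  0.2 -4. ] open 0.0247 gf 60.4
shift [-0.0005 -0.0037  0.1129] turn -0.0003
t 7.25 pos [0.5513 0.1659 0.128 ] rpy [-1.7999e+02  3.0000e-02 -1.6245e+02] F [-0.1  0.4 -4. ] open 0.0246 gf 60.4
shift [-0.0003 -0.0035  0.1132] turn -0.0003
t 7.3 pos [0.5513 0.1659 0.128 ] rpy [-1.8000e+02  4.0000e-02 -1.6245e+02] F [-0.1  0.4 -4.4] open 0.0249 gf 60.4
shift [-0.0002 -0.0036  0.1132] turn -0.0003
t 7.35 pos [0.5513 0.1659 0.128 ] rpy [-1.8000e+02  4.0000e-02 -1.6245e+02] F [ 0.2 -0.  -4. ] open 0.0247 gf 60.4
shift [-0.0003 -0.0036  0.1132] turn -0.0003
```

>>> step_arm:
  rows: "0 -0.0035 0 0 1;0 -0.0035 0.01 0 1;0 -0.0035 0.02 0 1;0 -0.0035 0.03 0 1;0 -0.0035 0.04 0 1;0 -0.0035 0.05 0 1;0 -0.0035 0.05 0 1;0 -0.0035 0.05 0 1;0 -0.0035 0.05 0 1"

```text
clock: 8.1
position: [0.5514, 0.1649, 0.1127]
orientation: [180.0, 0.0, -162.5]
force: [0.7, 0.7, -4.3]
opening: 0.0246
gripper_force: 60.4
```

```bash
python3 -c "
from h import *
go(.5517,.1649,.0935,197.6)"
```

```text
t 8.1 pos [0.5514 0.1649 0.1127] rpy [ 1.8000e+02  1.0000e-02 -1.6245e+02] F [ 0.7  0.7 -4.3] open 0.0246 gf 60.4
shift [-0.0009 -0.0001  0.064 ] turn -0.0003
```

>>> step_arm:
  rows: "0 0 0.01 0 1;0 0 0.02 0 1;0 0 0.03 0 1;0 0 0.04 0 1;0 0 0.05 0 1;0 0 0.06 0 1;0 0 0.064 0 1;0 0 0.064 0 1;0 0 0.064 0 1;0 0 0.064 0 1"

```text
clock: 8.93
position: [0.5515, 0.1649, 0.0936]
orientation: [-180.0, 0.0, -162.5]
force: [-0.0, -0.3, -4.4]
opening: 0.0248
gripper_force: 60.4
```

>>> step_arm:
  rows: "0 0 0 0 0.5;0 0 0 0 0.5;0 0 0 0 0.5;0 0 0 0 0.5;0 0 0 0 0.5;0 0 -0.05 0 0.5;0 0 -0.1 0 0.5;0 0 -0.14 0 0.5;0 0 -0.14 0 1;0 0 -0.14 0 1;0 0 -0.14 0 1;0 0 -0.14 0 1;0 0 -0.14 0 1;0 0 -0.14 0 1"

```text
clock: 10.1
position: [0.551, 0.1648, 0.1347]
orientation: [180.0, -0.1, -162.5]
force: [1.2, -0.2, -0.1]
opening: 0.0002
gripper_force: 0.0
```

```bash
python3 - <<'E'
from fit import *
go(.5506,.1645,.104,197.6)
s=ctrl.snapshot("side"); t=np.radians(17.6)
v=cv2.resize(s["image"],None,fx=4,fy=4,interpolation=cv2.INTER_CUBIC)
q=((proj(s,box([.5506,.1645,t],.04,.026,.084)[4:])+.5)*4).round().astype(np.int32); cv2.polylines(v,[q],1,(255,0,0))
c=q.mean(0).astype(int); cv2.imwrite("pics/rel.png",v[c[1]-250:c[1]+250,c[0]-250:c[0]+250][:,:,::-1])
E
```

```text
t 10.1 pos [0.551  0.1648 0.1347] rpy [ 1.7998e+02 -5.0000e-02 -1.6245e+02] F [ 1.2 -0.2 -0.1] open 0.0002 gf 0.0
shift [ 0.0015 -0.0007  0.1024] turn -0.0003
```

View pics/rel.png

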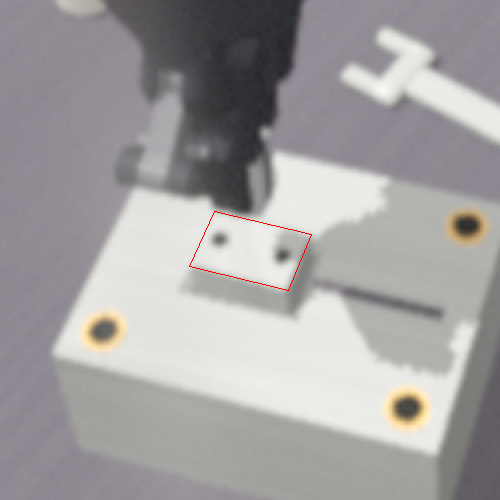

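Seated upright: the insert's top sits on the red outline drawn for 14 mm proud, with its dots at (220,240) and (283,255). Now pressing with the jaws shut.

>>> step_arm:
  rows: "0.0015 0 0.03 0 1;0.0015 0 0.06 0 1;0.0015 0 0.085 0 1;0.0015 0 0.092 0 1;0.0015 0 0.092 0 1;0.0015 0 0.092 0 1;0.0015 0 0.092 0 1;0.0015 0 0.092 0 1"

```text
clock: 10.82
position: [0.5513, 0.1647, 0.1083]
orientation: [-180.0, 0.0, -162.5]
force: [0.1, -0.7, -0.3]
opening: 0.0002
gripper_force: 0.0
```

>>> step_arm:
  rows: "0 0 0.01 0 1;0 0 0.02 0 1;0 0 0.02 0 1;0 0 0.02 0 1;0 0 0.02 0 1;0 0 0.02 0 1"

```text
clock: 11.32
position: [0.551, 0.1647, 0.102]
orientation: [180.0, 0.0, -162.5]
force: [-1.1, -0.1, 1.3]
opening: -0.0002
gripper_force: 0.8
```

>>> step_arm:
  rows: "0 0 0.01 0 1;0 0 0.02 0 1;0 0 0.03 0 1;0 0 0.036 0 1;0 0 0.036 0 1;0 0 0.036 0 1;0 0 0.036 0 1;0 0 0.036 0 1"

```text
clock: 11.98
position: [0.5512, 0.1647, 0.0913]
orientation: [-180.0, 0.0, -162.5]
force: [-1.6, 0.2, 5.6]
opening: -0.0
gripper_force: 2.9
```

```bash
python3 - <<'E'
from h import *
for i in range(6):
    go(.5506,.1645,.089,197.6); ctrl.snapshot("side")
E
```

```text
t 11.98 pos [0.5512 0.1647 0.0913] rpy [-1.8000e+02  4.0000e-02 -1.6246e+02] F [-1.6  0.2  5.6] open -0.0 gf 2.9
shift [ 0.0021 -0.0001  0.0075] turn -0.0003
t 12.03 pos [0.5511 0.1648 0.0912] rpy [-1.8000e+02  3.0000e-02 -1.6245e+02] F [-0.5 -0.3  5. ] open -0.0002 gf 2.9
shift [ 0.002  -0.0003  0.0074] turn -0.0003
t 12.08 pos [0.5512 0.1647 0.0912] rpy [-1.8000e+02  4.0000e-02 -1.6246e+02] F [-0.4 -0.3  5.1] open -0.0002 gf 2.9
shift [ 0.0021 -0.0001  0.0075] turn -0.0003
t 12.13 pos [0.5511 0.1647 0.0912] rpy [-1.8000e+02  3.0000e-02 -1.6245e+02] F [-0.8 -0.8  6.5] open -0.0001 gf 2.9
shift [ 0.002  -0.0002  0.0074] turn -0.0003
t 12.18 pos [0.5512 0.1647 0.0912] rpy [-1.8000e+02  3.0000e-02 -1.6245e+02] F [0.1 0.1 5.8] open -0.0003 gf 2.9
shift [ 0.002  -0.0001  0.0075] turn -0.0003
t 12.23 pos [0.5512 0.1648 0.0913] rpy [-1.7999e+02  4.0000e-02 -1.6245e+02] F [-1.5 -0.4  5.9] open -0.0001 gf 2.9
shift [ 0.0021 -0.0002  0.0076] turn -0.0003
```

The force slope of about 0.4 N/mm matches the spring, but the absolute tip height is uncertain by 2–3 mm. I'll calibrate it by touching the block's bare top face lightly, 35 mm to the side.

>>> step_arm:
  rows: "0 0 -0.04 0 1;0 0 -0.08 0 1;0 0 -0.08 0 1;0 0.06 -0.08 0 1;0 0.117 -0.08 0 1;0 0.117 -0.06 0 1;0 0.117 -0.03 0 1;0 0.117 -0.01 0 1;0 0.117 -0.005 0 1;0 0.117 -0.005 0 1;0 0.117 -0.005 0 1;0 0.117 -0.005 0 1"

```text
clock: 13.28
position: [0.5407, 0.1978, 0.0928]
orientation: [-180.0, 0.0, -162.5]
force: [-0.7, -0.8, -0.1]
opening: -0.0
gripper_force: 0.0
```

>>> step_arm:
  rows: "0 0 0.003 0 1;0 0 0.006 0 1;0 0 0.006 0 1;0 0 0.006 0 1"

```text
clock: 13.62
position: [0.5404, 0.1982, 0.0907]
orientation: [180.0, 0.0, -162.5]
force: [0.4, 0.5, -0.3]
opening: 0.0002
gripper_force: 0.0
```

>>> step_arm:
  rows: "0 0 0.002 0 1;0 0 0.004 0 1;0 0 0.004 0 1;0 0 0.004 0 1"

```text
clock: 13.95
position: [0.5403, 0.1982, 0.0895]
orientation: [180.0, -0.0, -162.5]
force: [0.4, -0.7, -0.2]
opening: 0.0001
gripper_force: 0.0
```

>>> step_arm:
  rows: "0 0 0.0015 0 1;0 0 0.003 0 1;0 0 0.003 0 1;0 0 0.003 0 1"

```text
clock: 14.28
position: [0.5404, 0.1982, 0.0891]
orientation: [-180.0, 0.0, -162.4]
force: [-3.2, -1.7, 5.5]
opening: -0.0001
gripper_force: 2.8
```

>>> step_arm:
  rows: "0 0 0.0015 0 1;0 0 0.003 0 1;0 0 0.003 0 1;0 0 0.003 0 1"

```text
clock: 14.62
position: [0.5405, 0.1982, 0.089]
orientation: [-180.0, 0.0, -162.4]
force: [-5.8, -1.4, 12.3]
opening: -0.0001
gripper_force: 6.3
```

Contact came at measured TCP z = 0.0891, which confirms the tip is 19 mm ahead of the TCP. Flush therefore means measured z ≈ 0.089. Going back to press the insert.

>>> step_arm:
  rows: "0 0 -0.04 0 1;0 0 -0.09 0 1;0 0 -0.09 0 1;0 -0.06 -0.09 0 1;0 -0.117 -0.09 0 1;0 -0.117 -0.09 0 1;0 -0.117 -0.07 0 1;0 -0.117 -0.05 0 1;0 -0.117 -0.04 0 1;0 -0.117 -0.03 0 1;0 -0.117 -0.02 0 1;0 -0.117 -0.01 0 1;0 -0.117 -0.005 0 1;0 -0.117 -0.005 0 1;0 -0.117 -0.005 0 1;0 -0.117 -0.005 0 1;0 -0.117 -0.005 0 1"

```text
clock: 16.03
position: [0.5508, 0.1651, 0.0895]
orientation: [180.0, 0.0, -162.4]
force: [-2.3, -0.1, 6.6]
opening: -0.0002
gripper_force: 3.2
```

```bash
python3 -c "
from h import *
go(.5506,.1645,.089,197.6)"
```

```text
t 16.03 pos [0.5508 0.1651 0.0895] rpy [ 179.98    0.   -162.43] F [-2.3 -0.1  6.6] open -0.0002 gf 3.2
shift [ 0.0012 -0.0018  0.0017] turn -0.0001
```

>>> step_arm:
  rows: "0 0 0.0015 0 1;0 0 0.0015 0 1;0 0 0.0015 0 1;0 0 0.0015 0 1;0 0 0.0015 0 1;0 0 0.0015 0 1"

```text
clock: 16.53
position: [0.5508, 0.1651, 0.0891]
orientation: [180.0, 0.0, -162.4]
force: [-2.9, 0.0, 6.6]
opening: 0.0
gripper_force: 3.3
```

```bash
python3 - <<'E'
from fit import *
go(.5506,.1645,.089,197.6)
s=ctrl.snapshot("side")
go(.5506,.1645,.089,197.6)
v=cv2.resize(s["image"],None,fx=4,fy=4,interpolation=cv2.INTER_CUBIC)
c=((proj(s,[.5506,.1645,.07])+.5)*4)[0].astype(int); cv2.imwrite("pics/fin.png",v[c[1]-250:c[1]+250,c[0]-250:c[0]+250][:,:,::-1])
E
```

```text
t 16.53 pos [0.5508 0.1651 0.0891] rpy [ 1.7998e+02  1.0000e-02 -1.6242e+02] F [-2.9  0.   6.6] open 0.0 gf 3.3
shift [ 0.0012 -0.0019  0.0004] turn -0.0001
t 16.58 pos [0.5508 0.1651 0.0891] rpy [ 1.7998e+02  1.0000e-02 -1.6242e+02] F [-2.6 -0.2  5.9] open -0.0002 gf 3.3
shift [ 0.0012 -0.0019  0.0004] turn -0.0001
```

View pics/fin.png

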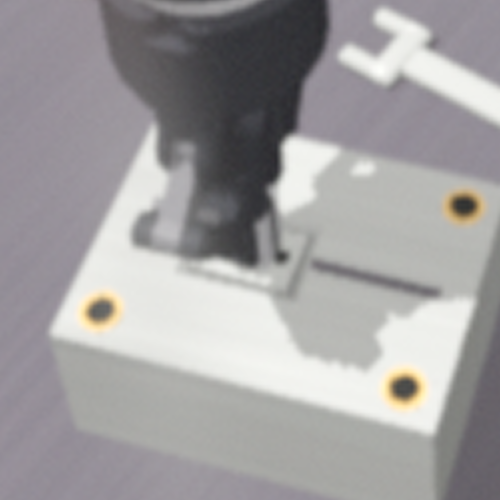

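The insert's top lies level with the block's top face, with only the pocket outline showing around it near (290,265). The fingertips are holding it at z = 0.089, so I'm handing in.

```bash
python3 -c "
from workcell import ctrl
print(ctrl.hand_in())"
```

```text
the job is handed in; nothing more can be done
None
```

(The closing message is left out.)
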